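# Re-pin a sprung outfeed guide at its widest stay hole

## Robot

A 6-joint arm with a two-finger parallel gripper is mounted at the origin on a cart in front of the work surface, level with it; the furniture and walls round the work are solid. World frame = base frame: x ahead of the robot, y to its left, z up, the work surface at z = 0. Lengths are in m, angles in rad, forces in N, time in s.
With the tool pointing down it reaches from about 0.375 to 0.9 m from the base axis. Payload 3.1 kg.
Tool frame: the origin (TCP) lies at the very end of the fingers, on their centre line; the grasp point (between the pads) lies 19 mm behind it; y points along the fingers, z is the direction in which the jaws open and shut, and the axes are right-handed (so a half turn about y gives the same grasp; the last joint's range is limited). The gripper opens to 85 mm and grips with 20 to 120 N. Pads are 22 mm wide; open, the fingers measure 114 mm over their backs; the gripper's body (76 mm by 85 mm) begins 54 mm behind the grasp point. The pads swing forward as they close: fully open they stand 13 mm farther back than shut.
Start: joints at [1.167, 0.527, 1.433, -0, 1.181, -0.178], TCP at [0.139, 0.609, 0.231] pointing down, gripper open.
Joint ranges: [-3.08, 3.08], [-0.75, 2.2], [0.22, 2.44], [-1.43, 4.57], [0, 2.65], [-2.85, 2.85]. Speed limits (rad/s): [2.79, 2.79, 3.14, 3.14, 3.14, 3.14].

## Interface

Orientations are given as a unit quaternion [w, x, y, z].
In Python, from workcell import bot, eyes, finder gives the robot as it stands. Calls block until the motion is done:
- bot.move_pose(position, orientation): joint-space move of the TCP to a pose.
- bot.move_l(position, attitude=None, velocity=0.15): straight line of the TCP; attitude=None keeps the orientation; velocity is the mean speed in m/s.
- bot.movej(angles): joint-space move.
- bot.release() and bot.clamp(): open the fingers fully, or close them until they stop; the grip force is fixed at half the most.
- bot.sleep(seconds).
- bot.inverse_kinematics(position, orientation): joint angles nearest the present ones, or None.
- bot.get_obs(): the state.
- eyes.grab_frame(name): name is "scene" or "top" or "wrist"; returns a dict with "color" (420x560x3 uint8, red, green, blue), "fov_y" (degrees; the focal length in pixels is half the picture's height over the tangent of half this angle, whatever the lens; pixels are square), "cx", "cy" (the principal point, pixels), "R" (3x3) and "t" (3): a world point X has camera coordinates R X + t. Camera axes: x right, y down, z forward; pixel columns grow to the right and rows downward; lengths in m; the calibration is good to about 2 mm. A picture is of the moment at which its call begins. There is no depth.
A pose or a line that the arm cannot do raises bot.MotionError and nothing moves.
- bot.close_job(): hands the job in, once; it reports no verdict.
Trained networks look in the newest picture that a camera, given by its name, has taken for a name from the list of things; names that differ only in an ending like _2 or _b are one class to them, and where a whole thing is asked for, a point or a joint stands for the part that bears it (a point fixed in the world has none). Each returns a list of dicts, best first, with "conf" (0 to 1); they miss things now and then, are a little off and sometimes report something else, mostly with a low value. They report only what shows in the picture. A call takes as long as a camera call.
- finder.boxes_of(camera, label): "point" ([row, column] in pixels, amid what is visible of it).
The state is a dict: "time": time; "joints": joint angles; "qvel": joint speeds; "effort": joint torques, N m; "tcp_pos": TCP position; "tool_rot": TCP orientation; "force": force on the tool from outside, world axes, zero at the start; "wrist_torque": the same for the moment, N m; "finger_gap": finger opening in m.
Only numpy, scipy, OpenCV 4.12 (cv2) and the standard library are available. Lean on these libraries where they do the work, as an engineer would, in place of code of your own. Each camera call takes 0.05 s, during which the arm holds its last target. There are 200 camera calls.

## Task

Wider boards come next, so set the sprung outfeed guide to its widest: take its flat stay by the knob, lift it off the pin, draw it out and drop the last hole, the one nearest the guide, over the pin until the stay lies flat on the rail. Before letting go, push the knob steadily towards the guide with about 8 N for a moment to prove that the stay is caught, then release it. Work by feel: never push on the knob with more than about 12 N, do not let the guide snap back, and leave the things around undisturbed.

Things in the scene. Friction and masses are not known exactly. Their poses are not given: they have to be found in the camera images.
- stay_knob (a point): centre of the black knob on the stay's free end: upright, round, 22 mm across and 22 mm tall (11 mm above and below this point), on a neck 9 mm tall. Fixed on the stay's upper face, 240 mm from its pivot; this point is 21.5 mm above the stay's mid-plane. Pinched from above, it turns easily between the fingers
- stay: flat steel bar, 22 x 5 mm, five 9.6 mm round holes 30 mm apart. Origin on its pivot on the guide, mid-thickness; -y runs along the bar to the knob, z up. Holes at y = -90 (the last hole, nearest the guide: the one wanted), -120, -150, -180, -210 mm; knob at -240 mm. At the start it lies on the rail, the pin through the hole at -150 or -180 mm. Mass 0.13 to 0.22 kg
- stay_pivot (a point): the stay's pivot on the guide, 220 mm from the guide's hinge axis; it moves with the guide. Here the stay swivels freely about the vertical and tilts up freely (to 0.6 rad) when its knob end is lifted
- pin_seat (a point): point on the pin's axis where the stay's mid-plane lies when the stay is fully down, 2.5 mm above the rail's top. The upright steel pin is 8 mm thick and ends 11.3 mm above this point, with only a slight chamfer at its tip. When the last hole misses and the bar rides on the tip, a push down on the knob bears 2.7 times as hard on the pin
- pin: the same pin; origin on its axis at the level of the rail's top; fixed
- pin_rail: fixed aluminium rail that carries the pin and on which the stay lies: 30 mm wide, 78 mm long (its own y), top 42 mm above the bench, on a foot 78 x 70 x 8 mm; origin under its middle, on the bench. The pin stands on its middle line, 15 mm from the middle towards one end or the other; a flush plug fills the other place
- guide (a joint): angle of the guide on its hinge: 0 at the start, growing as the knob is drawn out and the guide opens (at most 0.8 rad). A spring always turns it shut: it pulls the stay towards the guide with about 6 N at the start and 8 to 9 N at the widest setting, so the stay must be held whenever it is off the pin, and a hand that holds it carries this pull
- guide_hinge (a point): the upright hinge axis of the guide, at the level of the stay; fixed. The guide is a low aluminium angle with a black wear strip, 250 mm long, 40 mm high
- jar: bystander: round jar with black lid, 61 mm wide, 53 mm tall; origin under its middle
- small_panels: bystander: heap of small green board panels, 60 x 134 x 57 mm; origin under its middle
- cutters: bystander: side cutters lying flat, 51 x 131 x 11 mm; origin under the middle

How it is judged:
On the way:
1. with its last hole fully down over the pin, the stay is pushed against the pin with 13 N or more (its spring alone gives 8 to 9) for 0.3 s (x of pin_seat in the frame of stay between -0.003 and 0.003 m and y of pin_seat in the frame of stay between -0.093 and -0.087 m and z of pin_seat in the frame of stay between -0.0025 and 0.0025 m and contact force between stay and pin above 13 N), for 0.3 s.
At the end, for the whole second after the job is handed in: the pin stands in the stay's last hole (the one nearest the guide; its centre within 3 mm of the pin's axis), the stay lies down flat on the rail (within 2.5 mm), released and at rest (x of pin_seat in the frame of stay between -0.003 and 0.003 m and y of pin_seat in the frame of stay between -0.093 and -0.087 m and z of pin_seat in the frame of stay between -0.0025 and 0.0025 m and angular speed of stay below 0.1 rad/s and velocity of joint guide below 0.05 rad/s); the robot touches nothing.
It fails at once if the stay is jammed against the pin with more than 45 N or pressed on the rail with more than 75 N (contact force between stay and pin above 45 N or contact force between stay and pin_rail above 75 N).
It fails at once if the seated stay is shoved against the pin with more than 22 N (x of pin_seat in the frame of stay between -0.003 and 0.003 m and y of pin_seat in the frame of stay between -0.093 and -0.087 m and z of pin_seat in the frame of stay between -0.0025 and 0.0025 m and contact force between stay and pin above 22 N).
It fails at once if the guide snaps back (turns shut faster than 1.5 rad/s) (velocity of joint guide below -1.5 rad/s).
It fails at once if a bystander is moved by more than 15 mm (distance of any of jar, small_panels, cutters from where it was at the start of the episode above 0.015 m).
It also fails if it takes over 70 s, if anything falls off the work surface, if the arm or the gripper's body presses on something with over 40 N, if the wrist force passes 120 N, or if a joint passes its speed limit or range.

## Working session

There is one attempt and no reset: what is moved stays moved. The work goes in short steps, each a Python script; the robot and the scene stay as the last script left them, time stands still between calls to the robot, and variables do not carry over. Pictures are saved under pics/ and viewed, about 8 in all and at most 12, crops included, and the job is handed in when it is done.

```bash
ls; mkdir -p pics; cat > h.py <<'E'
import numpy as np, cv2
from workcell import bot, eyes, finder
def K(f):
    h=f["color"].shape[0]; fl=h/2/np.tan(np.radians(f["fov_y"])/2); return fl,f["cx"],f["cy"]
def ray(f,rc):
    fl,cx,cy=K(f); d=np.array([(rc[1]-cx)/fl,(rc[0]-cy)/fl,1.]); R=np.array(f["R"]);t=np.array(f["t"])
    d=R.T@d; return -R.T@t, d/np.linalg.norm(d)
def tri(rs):
    A=0;b=0
    for o,d in rs:
        P=np.eye(3)-np.outer(d,d); A=A+P; b=b+P@o
    x=np.linalg.solve(A,b); return x,[np.linalg.norm((np.eye(3)-np.outer(d,d))@(x-o)) for o,d in rs]
def onz(f,rc,z):
    o,d=ray(f,rc); return o+d*(z-o[2])/d[2]
def proj(f,X):
    fl,cx,cy=K(f); c=np.array(f["R"])@X+np.array(f["t"]); return np.array([cy+fl*c[1]/c[2],cx+fl*c[0]/c[2]])
def save(f,n): cv2.imwrite("pics/"+n,cv2.cvtColor(f["color"],cv2.COLOR_RGB2BGR))
E
python3 - <<'E'
from h import *
o=bot.get_obs(); print(o["time"],o["tcp_pos"],o["tool_rot"],o["force"],o["finger_gap"])
F={c:eyes.grab_frame(c) for c in("scene","top","wrist")}
for c,f in F.items():
    save(f,c+".png"); print(c,f["fov_y"],np.round(-np.array(f["R"]).T@f["t"],3))
    for l in("stay_knob","stay","pin","pin_rail","guide","stay_pivot","jar","small_panels","cutters"):
        print(l,[(np.round(b["point"],1).tolist(),round(b["conf"],2)) for b in finder.boxes_of(c,l)[:3]])
im=np.hstack([cv2.resize(F[c]["color"],(560,420)) for c in("scene","top")])
E
```

```text
pics
0.0 [0.13901245 0.608608   0.2303367 ] [-0.70190622  0.70338259 -0.07953833  0.07908372] [ 0.60578695 -0.71184803  0.58912151] 0.08513508410824239
scene 46.793619238688215 [ 0.012 -0.808  0.523]
stay_knob [([217.0, 195.5], 0.93)]
stay [([217.5, 194.4], 0.81)]
pin []
pin_rail [([235.5, 189.4], 0.91), ([287.9, 382.4], 0.43)]
guide [([200.4, 202.4], 0.84)]
stay_pivot [([217.9, 194.0], 0.59), ([201.2, 204.2], 0.56)]
jar [([229.3, 317.1], 0.76)]
small_panels [([290.9, 380.5], 0.63)]
cutters [([264.0, 336.0], 0.72)]
top 46.05198318939189 [ 0.456 -0.035  1.398]
stay_knob [([259.5, 211.6], 0.9)]
stay [([258.9, 213.2], 0.85)]
pin []
pin_rail [([263.8, 228.2], 0.76)]
guide [([249.5, 187.3], 0.69)]
stay_pivot [([215.1, 379.0], 0.72), ([257.9, 207.2], 0.65), ([251.5, 183.3], 0.43)]
jar [([186.6, 290.4], 0.74)]
small_panels [([213.0, 379.8], 0.88)]
cutters [([200.5, 332.5], 0.65)]
wrist 64.50831756833 [0.058 0.627 0.373]
stay_knob []
stay []
pin []
pin_rail []
guide []
stay_pivot []
jar []
small_panels []
cutters []
```

View pics/top.png

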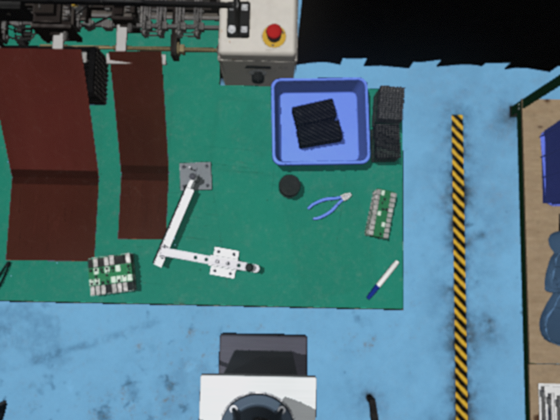

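View pics/scene.png

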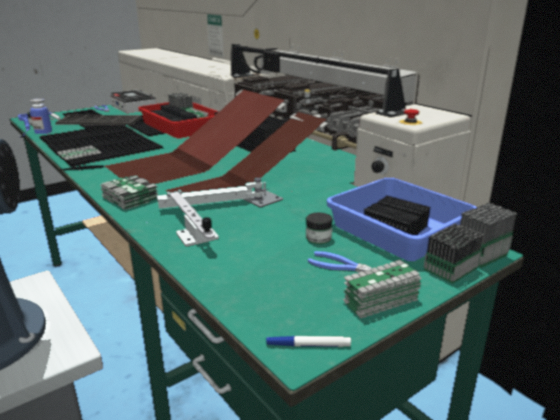

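The top view shows the knob at about (row 268, col 254), pivot (253,167), rail plate around (263,224) and hinge (180,195). The scene view shows the knob at about (224,207). I'll triangulate those and get a closer wrist view.

```bash
python3 - <<'E'
from h import *
F={c:eyes.grab_frame(c) for c in("scene","top")}
s,t=F["scene"],F["top"]
print(t["cx"],t["cy"],s["cx"],s["cy"])
print("knob",tri([ray(s,(224,207)),ray(t,(268,254))]))
for n,rc,z in(("pivot",(253,167),.0445),("rail",(262,225),.042),("hinge",(180,195),.045),("knob",(268,254),.066),("jar",(187,290),.05),("panels",(275,112),.05)): print(n,onz(t,rc,z))
a=cv2.resize(t["color"][140:310,70:300],None,fx=2.6,fy=2.6,interpolation=cv2.INTER_CUBIC)
b=cv2.resize(s["color"][170:260,140:300],None,fx=3.7,fy=3.7,interpolation=cv2.INTER_CUBIC)
b=b[:,:a.shape[1]]; w=a.shape[1]
b=cv2.resize(b,(w,int(b.shape[0]*w/b.shape[1])))[:600-150]
cv2.imwrite("pics/topcrop.png",a[:,:,::-1]); 
k=onz(t,(268,254),.066); q=np.array([-0.5**.5,0.5**.5,0,0])
for x in(k[0],.34,.36,.375,.4): print(x,bot.inverse_kinematics([x,k[1],.2],q))
E
```

```text
277.0429207294253 213.9084849129549 285.79025902104127 209.41333350431367
knob (array([0.4433631 , 0.01787902, 0.06841575]), [np.float64(0.001545373263384356), np.float64(0.0015453732633842478)])
pivot [0.47997472 0.25638333 0.0445    ]
rail [0.45904765 0.09775068 0.042     ]
hinge [0.68314156 0.1878665  0.045     ]
knob [0.44470519 0.01724141 0.066     ]
jar [ 0.66886369 -0.07546396  0.05      ]
panels [0.41733226 0.40093085 0.05      ]
0.4447051898377578 [-2.13326311e-01  3.37035608e-01  1.90267898e+00 -4.44089210e-16
  9.01878067e-01 -1.78412264e+00]
0.34 [-2.81457307e-01  2.02332927e-01  2.13311265e+00 -4.44089210e-16
  8.06147080e-01 -1.85225363e+00]
0.36 [-2.65213195e-01  2.29036017e-01  2.09014010e+00 -4.44089210e-16
  8.22416541e-01 -1.83600952e+00]
0.375 [-2.54230522e-01  2.48667938e-01  2.05760461e+00 -4.44089210e-16
  8.35320108e-01 -1.82502685e+00]
0.4 [-2.37846122e-01  2.80804014e-01  2.00277082e+00 -4.44089210e-16
  8.58017819e-01 -1.80864245e+00]
```

View pics/topcrop.png

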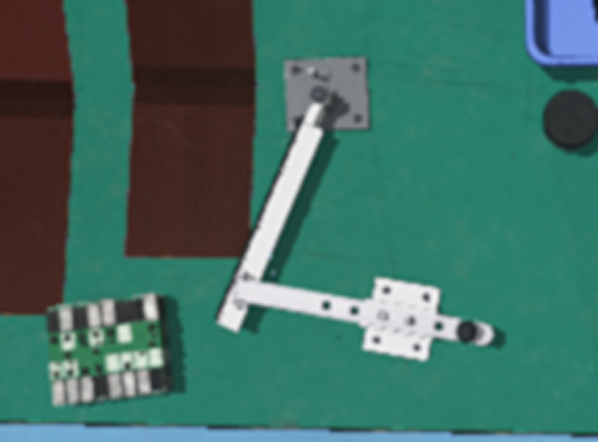

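Triangulated knob to pivot comes out at 241 mm against the stated 240, and the knob height is 68 mm against about 66 expected. Next are two near views with the wrist camera, jaws across the bar.

```bash
cat >> h.py <<'E'
from scipy.spatial.transform import Rotation as Ro
def qd(s=1,yaw=0.):
    z=np.array([s*np.cos(yaw),s*np.sin(yaw),0]); y=np.array([0,0,-1.]); M=np.column_stack([np.cross(y,z),y,z])
    a=Ro.from_matrix(M).as_quat(); return np.array([a[3],a[0],a[1],a[2]])
E
python3 - <<'E'
from h import *
o=bot.get_obs(); q=o["tool_rot"]; R=Ro.from_quat([q[1],q[2],q[3],q[0]]).as_matrix()
f=eyes.grab_frame("wrist"); off=R.T@(-np.array(f["R"]).T@f["t"]-o["tcp_pos"]); print("cam off tool",off.round(3))
for s in(1,-1):
    print(s,bot.inverse_kinematics([.444,.018,.13],qd(s,-.05)),bot.inverse_kinematics([.444,-.07,.06],qd(s,-.05)))
s=1 if bot.inverse_kinematics([.444,.018,.13],qd(1,-.05)) is not None else -1
bot.move_pose([.47,.06,.20],qd(s,-.05))
fs=[]
f=eyes.grab_frame("wrist"); fs.append(f); save(f,"w1.png"); print(-np.array(f["R"]).T@f["t"],[ (l,[(np.round(b["point"],1).tolist(),round(b["conf"],2)) for b in finder.boxes_of("wrist",l)[:2]]) for l in("stay_knob","pin","pin_rail","stay_pivot")])
print(s,bot.get_obs()["force"],bot.get_obs()["time"],bot.get_obs()["tcp_pos"])
for n,X in(("knob",[.4434,.0179,.0665]),("pivot",[.48,.256,.0445]),("pin?",[.457,.1,.0445])): print(n,proj(f,np.array(X)))
E
```

```text
cam off tool [-0.083 -0.143 -0.   ]
1 [-2.11949990e-01  4.66314952e-01  1.97301771e+00 -4.44089210e-16
  7.02259995e-01 -1.61949990e-01] [-4.05901806e-01  6.17883473e-01  2.00542824e+00 -4.44089210e-16
  5.18280944e-01 -3.55901806e-01]
-1 None [-4.05901806e-01  6.17883473e-01  2.00542824e+00 -4.44089210e-16
  5.18280944e-01  2.78569085e+00]
[0.47367998 0.14303569 0.34311289] [('stay_knob', [([114.5, 268.0], 0.55)]), ('pin', [([122.0, 265.5], 0.66), ([112.2, 266.2], 0.49)]), ('pin_rail', [([132.7, 279.1], 0.91)]), ('stay_pivot', [])]
1 [-0.16396705 -0.34008051 -1.32579057] 4.1917 [0.46997457 0.06046355 0.20000504]
knob [237.71051307 253.19545975]
pivot [-70.46934062 280.73708557]
pin? [142.67478494 263.39554329]
```

View pics/w1.png

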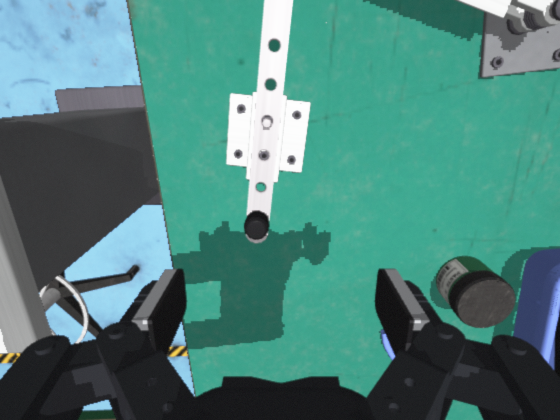

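The wrist view shows holes at rows 44, 84, 121, 155 and 187 in columns 275–260, and the knob at about (225,257). The bright pin stands in the hole at row 121, which is -150, and the dark plug is at row 155. The knob is about 12 px off my prediction, so I'll take a nearer second view and triangulate from the wrist camera.

```bash
python3 - <<'E'
from h import *
f1=eyes.grab_frame("wrist"); 
bot.move_pose([.45,-.02,.14],qd(1,-.05))
f2=eyes.grab_frame("wrist"); save(f2,"w2.png"); print(-np.array(f2["R"]).T@f2["t"]); print(np.array(f2["R"]).round(3), f2["cx"],f2["cy"])
import pickle; pickle.dump((f1,f2),open("f.pkl","wb"))
for f in(f1,f2):
    print([proj(f,np.array(X)).round(1) for X in([.4434,.0179,.0775],[.4434,.0179,.0555],[.457,.1,.0445])])
print(bot.get_obs()["force"],bot.get_obs()["time"])
cv2.imwrite("pics/w2b.png",cv2.resize(f2["color"][:330,150:450],None,fx=1.8,fy=1.8,interpolation=cv2.INTER_CUBIC)[:,:,::-1])
E
```

```text
[0.45391204 0.06189149 0.28273056]
[[ 0.999 -0.052  0.   ]
 [-0.049 -0.946  0.321]
 [-0.016 -0.32  -0.947]] 280.2638904860141 203.6725202990432
[array([242.8, 252.3]), array([232.7, 254.1]), array([142.5, 263.5])]
[array([165.9, 267. ]), array([159.1, 268.2]), array([ 28. , 281.8])]
[ 0.54288338 -0.21894165 -0.19119417] 4.7833
```

View pics/w2b.png

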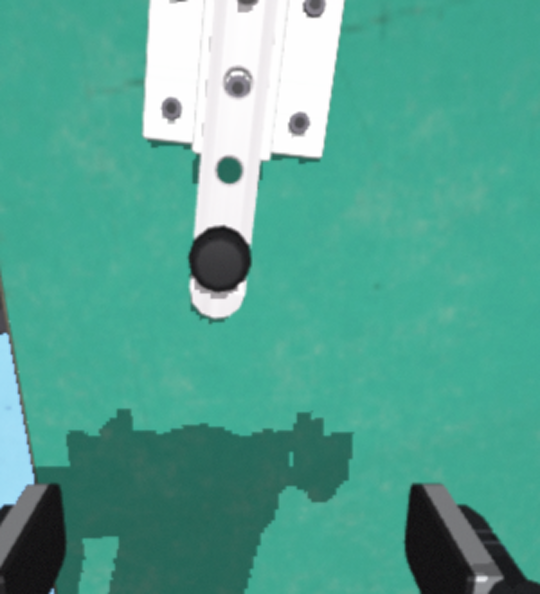

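I can't yet tell whether the pin is in the hole at -150 or at -180, so I'll take a nearer view of both, together with the knob.

```bash
python3 - <<'E'
from h import *
bot.move_pose([.46,.03,.135],qd(1,-.05))
f3=eyes.grab_frame("wrist"); import pickle; pickle.dump(f3,open("f3.pkl","wb"))
f1,f2=pickle.load(open("f.pkl","rb"))
g=lambda f,r,c,h,w,k: cv2.resize(f["color"][r:r+h,c:c+w],(k*w,k*h),interpolation=cv2.INTER_CUBIC)
A=g(f1,20,220,230,100,2); B=g(f3,0,180,300,180,2)[:460]; B=B[:460]
print([proj(f3,np.array(X)).round(1) for X in([.4434,.0179,.0665],[.457,.1,.0445])],bot.get_obs()["time"])
C=np.hstack([A,B,cv2.resize(B[:1],(1,460))]); cv2.imwrite("pics/c3.png",C[:,:,::-1]); print(C.shape)
E
```

```text
[array([237.9, 256.1]), array([113.4, 269.9])] 5.15
(460, 561, 3)
```

View pics/c3.png

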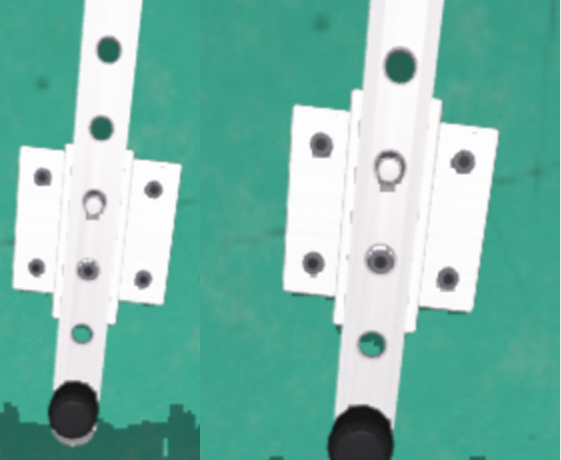

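The pin is clearly in the -150 hole: its bright tip and side both show there. The -180 place is the flush plug, so the draw is 60 mm. I'll triangulate the knob, pin and holes from the wrist views.

```bash
cat > m.py <<'E'
from h import *
import pickle
f1,f2=pickle.load(open("f.pkl","rb")); f3=pickle.load(open("f3.pkl","rb"))
def blob(f,rc):
    m=(f["color"].max(2)<62).astype(np.uint8); n,l,s,c=cv2.connectedComponentsWithStats(m)
    k=[i for i in range(1,n) if 150<s[i,4]<3000]; i=min(k,key=lambda i:np.hypot(c[i,1]-rc[0],c[i,0]-rc[1])); return c[i,::-1],s[i]
K_=[blob(f,p) for f,p in((f1,(224,256)),(f2,(144,272)),(f3,(220,260)))]
print(K_)
x,r=tri([ray(f,k[0]) for f,k in zip((f1,f2,f3),K_)]); print("knob",x,r)
print("h-210",tri([ray(f1,(187,261)),ray(f3,(172.5,266)),ray(f2,(170/1.8,150+230/1.8))]))
print("h-120",tri([ray(f1,(84,270.5)),ray(f3,(32.5,280))]))
print("pin tip",tri([ray(f1,(122.5,267)),ray(f3,(84.5,274.5))]), onz(f1,(122.5,267),.0558),onz(f3,(84.5,274.5),.0558))
print("holes z", [onz(f,p,.047).round(4) for f,p in((f1,(44.5,274.5)),(f1,(84,270.5)),(f3,(32.5,280)),(f1,(187,261)),(f3,(172.5,266)))])
t=eyes.grab_frame("top")
for s in("w",): pass
E
python3 m.py
```

```text
[(array([224.70599251, 256.2659176 ]), array([244, 211,  25,  28, 534], dtype=int32)), (array([144.65763195, 271.66191155]), array([255, 126,  34,  36, 701], dtype=int32)), (array([221.07111597, 259.89387309]), array([244, 203,  32,  37, 914], dtype=int32))]
knob [0.44659078 0.0286784  0.06232852] [np.float64(6.505149502606998e-05), np.float64(2.4134018543131684e-05), np.float64(8.416100754800365e-05)]
h-210 (array([0.45219099, 0.05975534, 0.04743501]), [np.float64(6.608846086014571e-05), np.float64(0.00011062158259285865), np.float64(4.6776872279439747e-05)])
h-120 (array([0.46615986, 0.14861862, 0.04810596]), [np.float64(6.2390614317355e-05), np.float64(6.239061431731775e-05)])
pin tip (array([0.46143419, 0.11813386, 0.05491619]), [np.float64(0.00023562825856458656), np.float64(0.00023562825856462155)]) [0.46169758 0.11814508 0.0558    ] [0.46121832 0.11818404 0.0558    ]
holes z [array([0.4712, 0.1785, 0.047 ]), array([0.4662, 0.1486, 0.047 ]), array([0.4661, 0.1488, 0.047 ]), array([0.4522, 0.0597, 0.047 ]), array([0.4521, 0.0596, 0.047 ])]
```

The wrist measurements agree to about 0.2 mm, with 30 mm spacing and heights matching the text. My earlier hand-picked top pixel was about 4 px off. Extrapolating the holes puts the knob at (0.4474, 0.030, 0.066). I'll work out the geometry, hover, and check the centring between the fingers before clamping.

```bash
cat > geo.py <<'E'
from h import *
from scipy.optimize import least_squares
pin=np.array([.4614,.1181]); h120=np.array([.4662,.1487]); h210=np.array([.45215,.0597]); h90=np.array([.4712,.1785])
u0=(h210-h90)/np.linalg.norm(h210-h90)
k0=h210+.03*u0; P0=k0-.24*u0
H=np.array([.685,.20])
def setH(Hm):
    global H; d=Hm-P0; H=P0+.22*d/np.linalg.norm(d)
def fwd(k,z):   # knob centre horiz k, lift of knob z over seated -> pivot, hole centre, tilt
    L=lambda a:.24*np.cos(a)-.0215*np.sin(a)
    a=np.arcsin(min(.9,z/.24)); 
    for _ in range(5): a=np.arcsin((z+.0215*(1-np.cos(a)))/.24)
    l=L(a)
    d=H-k; D=np.linalg.norm(d); e=d/D; x=(D*D+l*l-.22**2)/(2*D); y=np.sqrt(l*l-x*x); n=np.array([-e[1],e[0]])
    P=k+x*e+y*n
    if np.linalg.norm(P-P0)>np.linalg.norm(k+x*e-y*n-P0): P=k+x*e-y*n
    u=(k-P)/l
    return P,u,a
def knob_for(hole,z,s=.09):  # knob so that hole s lies at `hole`
    def r(k):
        P,u,a=fwd(k,z); return P+u*(s*np.cos(a)-0*np.sin(a))-hole
    return least_squares(r,hole+(.24-s)*np.array([0,-1.])).x
E
python3 - <<'E'
from h import *; import geo
t=eyes.grab_frame("top")
print("k0",geo.k0,"P0",geo.P0,"u0",geo.u0,"pin-from-k",geo.k0-.09*geo.u0)
print("top check knob",onz(t,(267.3,250),.066),"P",onz(t,(252,164),.047))
Hm=onz(t,(176.2,192.5),.06)[:2]; print("hinge",Hm,np.linalg.norm(Hm-geo.P0))
geo.setH(Hm); print("H",geo.H)
for z in(0,.02,.04): print(z,geo.knob_for(geo.pin,z),geo.fwd(geo.knob_for(geo.pin,z),z))
bot.move_pose([geo.k0[0],geo.k0[1],.10],qd(1,-.12)); o=bot.get_obs()
f=eyes.grab_frame("wrist"); save(f,"w4.png")
m=(f["color"].max(2)<62).astype(np.uint8); n,l,s,c=cv2.connectedComponentsWithStats(m)
print([(c[i].round(1),s[i]) for i in range(1,n) if s[i,4]>150])
print([proj(f,np.array([*geo.k0,.066])),proj(f,o["tcp_pos"]),proj(f,o["tcp_pos"]-[0,0,.03])],o["force"],o["time"])
E
```

```text
k0 [0.44740007 0.03007842] P0 [0.48539948 0.26705108] u0 [-0.15833085 -0.98738612] pin-from-k [0.46164985 0.11894317]
top check knob [0.4463338  0.02800639 0.066     ] P [0.48246215 0.2641229  0.047     ]
hinge [0.69099732 0.19265384] 0.21864451039348795
H [0.69227192 0.19219261]
0 [ 0.4424059  -0.03069255] (array([0.47279646, 0.20737553]), array([-0.12662735, -0.99195036]), np.float64(0.0))
0.02 [ 0.44266996 -0.0283833 ] (array([0.47277488, 0.20706031]), array([-0.12683208, -0.9919242 ]), np.float64(0.08374513811050295))
0.04 [ 0.44300735 -0.02498161] (array([0.4727118, 0.2060977]), array([-0.12749746, -0.9918389 ]), np.float64(0.16873858526051738))
[(array([ 55.2, 212.8]), array([    0,   121,   143,   218, 19548], dtype=int32)), (array([282.1, 240.1]), array([ 264,  218,   38,   45, 1363], dtype=int32)), (array([275. , 372.7]), array([    0,   269,   560,   151, 39577], dtype=int32))]
[array([239.78998785, 283.08297595]), array([269.72568967, 280.49460882]), array([243.03440011, 280.59919381])] [-0.27006342 -0.22034112 -0.6262711 ] 5.525
```

View pics/w4.png

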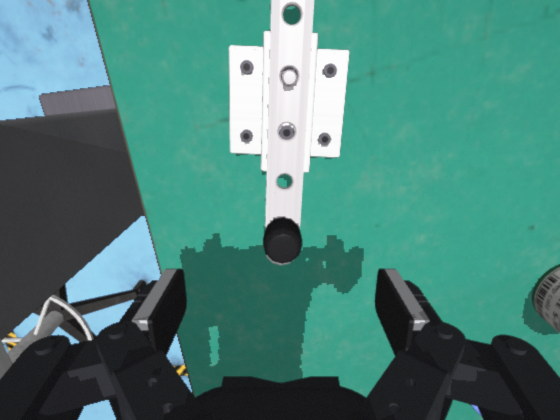

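The image agrees with the model: the knob is at (240,282) and the finger centre line is at column 281, so the residual is under 1 mm. I'll go down, fine-correct with the image, then clamp while watching the force.

```bash
cat > grip.py <<'E'
from h import *; import geo
o=bot.get_obs(); print(o["tcp_pos"])
q=qd(1,-.12); xy=geo.k0.copy()
e=0
for z in(.075,.052):
    bot.move_l([xy[0]+e,xy[1],z],q,velocity=.06); bot.sleep(.2)
    f=eyes.grab_frame("wrist"); o=bot.get_obs()
    m=(f["color"].max(2)<62).astype(np.uint8); n,l,s,c=cv2.connectedComponentsWithStats(m)
    k=min([c[i] for i in range(1,n) if 300<s[i,4]<5000],key=lambda p:abs(p[0]-281)+abs(p[1]-230))
    X=o["tcp_pos"].copy(); X[2]=.066
    pr=proj(f,X); fl=K(f)[0]; dep=(np.array(f["R"])@X+f["t"])[2]
    d=(k[0]-pr[1])*dep/fl
    print(z,o["tcp_pos"],"blob",k,"pred",pr,"dx",d,"force",o["force"])
    if z>.06: e+=d
E
python3 grip.py
```

```text
[0.44751947 0.0296338  0.10027237]
0.075 [0.44760291 0.03005508 0.07525563] blob [278.89278132 261.32696391] pred [260.58929768 280.45400922] dx -0.0008008777735936526 force [0.19737607 0.19714077 0.42051375]
0.052 [0.44679533 0.03005894 0.05222466] blob [280.5600304  286.04787234] pred [285.41742724 280.57400676] dx -6.253256176674185e-06 force [ 0.21887148 -0.336514   -0.1042787 ]
```

```bash
python3 - <<'E'
from h import *
a=bot.get_obs(); bot.clamp(); b=bot.get_obs(); bot.sleep(.3); c=bot.get_obs()
for o in(a,b,c): print(o["time"],o["tcp_pos"],o["force"],o["finger_gap"],o["wrist_torque"])
np.save("kT0.npy",c["tcp_pos"])
E
```

```text
7.175 [0.44679533 0.03005894 0.05222466] [ 0.21887148 -0.336514   -0.1042787 ] 0.08528131057795946 [ 0.01075698 -0.02786582  0.01756396]
7.7917 [0.44677409 0.03006083 0.05227157] [-0.74033373  0.52080802  4.25964611] 0.019869988334314834 [-0.01985925  0.09994912 -0.01517468]
8.0917 [0.4467283  0.03006667 0.05224771] [-0.80684706  0.56568134  5.19351127] 0.02005145183158762 [-0.01241365  0.11657411  0.0438222 ]
```

```bash
cat > plan.py <<'E'
from geo import *; import geo
kT0=np.load("kT0.npy"); geo.setH(np.array([.6910,.1927])); sh=kT0[:2]-geo.k0
geo.H=geo.H+sh; geo.P0=geo.P0+sh
pinT=kT0[:2]-.09*u0+.0008*u0
Q=qd(1,-.12)
def go(k,z,v=.04):
    bot.move_l([k[0],k[1],kT0[2]+z],Q,velocity=v); o=bot.get_obs()
    print(round(o["time"],2),"z",round(o["tcp_pos"][2]-kT0[2],4),"xy",o["tcp_pos"][:2].round(4),"cmd",np.round(k,4),"F",o["force"].round(1),"g",round(o["finger_gap"],4)); return o
E
python3 - <<'E'
from plan import *
print(pinT)
for z in(.006,.014,.022,.032):
    o=go(knob_for(pinT,z,.15),z)
    if abs(o["force"]).max()>20: print("STOP"); break
E
```

```text
[0.46085141 0.11814151]
8.4 z 0.006 xy [0.4466 0.0304] cmd [0.4468 0.0298] F [-0.4  5.3 -1.9] g 0.0201
8.75 z 0.0141 xy [0.4464 0.0313] cmd [0.4469 0.0307] F [ 1.4  5.4 -3.9] g 0.02
9.1 z 0.0221 xy [0.4466 0.0323] cmd [0.4471 0.0316] F [ 1.1  6.  -3.4] g 0.0197
9.5 z 0.0321 xy [0.4467 0.0336] cmd [0.4474 0.0329] F [ 1.2  5.6 -4.3] g 0.0201
```

It's off the pin and I'm holding the 6 N spring pull. Now the draw-out, with the knob raised.

```bash
python3 - <<'E'
from plan import *
for s,z in((.15,.045),(.135,.046),(.12,.046),(.105,.046),(.09,.046)):
    k=knob_for(pinT,z,s); o=go(k,z,.05)
    if abs(o["force"]).max()>20: print("STOP"); break
e=k-o["tcp_pos"][:2]
o=go(k+e,.046); print("target",k)
f=eyes.grab_frame("wrist"); save(f,"w5.png")
E
```

```text
9.92 z 0.0451 xy [0.4472 0.0356] cmd [0.4479 0.0348] F [ 1.9  6.1 -4.4] g 0.0199
10.36 z 0.0456 xy [0.4454 0.021 ] cmd [0.4472 0.0202] F [ 0.7  6.5 -5. ] g 0.02
10.8 z 0.0456 xy [0.4447 0.0064] cmd [0.4464 0.0055] F [ 0.5  7.2 -4.2] g 0.0198
11.24 z 0.0456 xy [ 0.4431 -0.008 ] cmd [ 0.4452 -0.0092] F [ 0.2  7.9 -5.1] g 0.02
11.68 z 0.0455 xy [ 0.4407 -0.0224] cmd [ 0.4427 -0.0237] F [ 0.8  7.3 -6. ] g 0.02
11.93 z 0.0454 xy [ 0.4424 -0.0235] cmd [ 0.4448 -0.0251] F [ 0.4  7.4 -4.6] g 0.0196
target [ 0.44274587 -0.02371985]
```

View pics/w5.png

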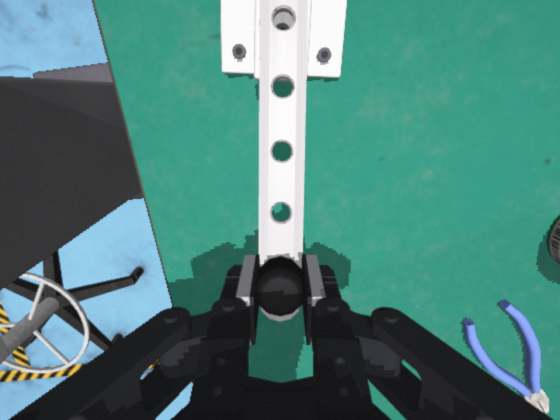

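The stay is drawn out, with holes at rows 18, 86, 151 and 212 and the knob held between the fingers at (288,282). The last hole is just outside the frame. Now I lower by feel.

```bash
cat >> plan.py <<'E'
def servo(k,z,e,v=.03):
    o=go(k+e,z,v); return o,np.clip(e+.7*(k-o["tcp_pos"][:2]),-.004,.004)
E
python3 - <<'E'
from plan import *
e=np.array([.0024,-.0016])
for z in(.042,.040,.038,.036,.034,.032,.030,.028):
    k=knob_for(pinT,z,.09); o,e=servo(k,z,e)
    if o["force"][2]>2 or abs(o["force"]).max()>14: print("STOP contact"); break
np.save("e.npy",e)
E
```

```text
12.28 z 0.0414 xy [ 0.4424 -0.0244] cmd [ 0.4451 -0.0262] F [-0.5  7.  -3.6] g 0.0201
12.53 z 0.0395 xy [ 0.4425 -0.0249] cmd [ 0.4452 -0.0267] F [ 0.7  8.  -3.9] g 0.0201
12.78 z 0.0375 xy [ 0.4426 -0.0253] cmd [ 0.4452 -0.0271] F [-0.7  8.5 -3. ] g 0.0198
13.03 z 0.0355 xy [ 0.4426 -0.0257] cmd [ 0.4452 -0.0275] F [-0.4  9.  -2.5] g 0.0196
13.28 z 0.0336 xy [ 0.4425 -0.0261] cmd [ 0.4452 -0.0279] F [-0.4  7.4 -3.2] g 0.0203
13.53 z 0.0316 xy [ 0.4425 -0.0264] cmd [ 0.4451 -0.0283] F [-0.3  7.5 -2. ] g 0.02
13.78 z 0.0297 xy [ 0.4425 -0.0268] cmd [ 0.4451 -0.0287] F [-0.1  7.4 -2. ] g 0.02
14.03 z 0.0277 xy [ 0.4424 -0.0271] cmd [ 0.445 -0.029] F [-0.8  8.6 -1.2] g 0.0202
```

```bash
python3 - <<'E'
from plan import *
e=np.load("e.npy")
for z in(.025,.022,.019,.016,.013,.010,.007,.004,.001):
    k=knob_for(pinT,z,.09); o,e=servo(k,z,e)
    if o["force"][2]>3.5 or abs(o["force"]).max()>14: print("STOP contact"); break
np.save("e.npy",e)
E
```

```text
14.28 z 0.0247 xy [ 0.4428 -0.0278] cmd [ 0.4449 -0.0295] F [-0.4  8.7 -1.7] g 0.0197
14.53 z 0.0218 xy [ 0.4426 -0.0281] cmd [ 0.4446 -0.0298] F [-0.4  7.7 -1. ] g 0.0197
14.78 z 0.0189 xy [ 0.4434 -0.029 ] cmd [ 0.4443 -0.0302] F [ 1.3  7.4 -1.6] g 0.0202
15.03 z 0.0159 xy [ 0.4422 -0.0293] cmd [ 0.4436 -0.0303] F [ 0.9  6.2 -2.2] g 0.0197
15.28 z 0.013 xy [ 0.4429 -0.03  ] cmd [ 0.4435 -0.0304] F [-0.2  4.9 -1.3] g 0.0198
15.53 z 0.0099 xy [ 0.4429 -0.0305] cmd [ 0.443  -0.0303] F [-0.7  1.5 -1.3] g 0.0203
15.78 z 0.0069 xy [ 0.4428 -0.0308] cmd [ 0.4425 -0.03  ] F [-1.  -3.7 -0.7] g 0.0201
16.02 z 0.0039 xy [ 0.4428 -0.0311] cmd [ 0.4419 -0.0298] F [-0.9 -7.5 -2. ] g 0.02
16.27 z 0.001 xy [ 0.4426 -0.0313] cmd [ 0.4414 -0.0295] F [-2.7 -8.2 -1.9] g 0.0201
```

The side force went from +8 to −8 N, so the pin now carries the spring and the stay is caught. I'll ease off the push and settle it flat on the rail.

```bash
python3 - <<'E'
from plan import *
k=np.array([.4424,-.0308])
o=go(k,.001); 
for z in(-.0005,-.0015,-.0025):
    o=go(k,z)
    if o["force"][1]<-3: k[1]-=.0004
    if o["force"][1]>4: k[1]+=.0004
    if o["force"][2]>4: break
np.save("k.npy",np.append(k,z))
E
```

```text
16.52 z 0.001 xy [ 0.4426 -0.0314] cmd [ 0.4424 -0.0308] F [-2.6 -6.3 -0.8] g 0.0201
16.77 z 0.0004 xy [ 0.4427 -0.0314] cmd [ 0.4424 -0.0308] F [-3.5 -6.8  8.9] g 0.0207
```

```bash
python3 - <<'E'
from plan import *
def avg(n=8):
    F=[]
    for _ in range(n): bot.sleep(.03); F.append(bot.get_obs()["force"])
    return np.mean(F,0)
k=np.array([.4424,-.0308]); go(k,.0002); F=avg(); print(F)
for i in range(10):
    if F[1]<-7.6 : break
    k[1]+=.0002; go(k,.0002); F=avg(); print(F)
L=[]
for i in range(20):
    bot.sleep(.05); L.append(bot.get_obs()["force"])
L=np.array(L); print("hold",L.mean(0),L.min(0),L.max(0),bot.get_obs()["tcp_pos"])
# ease off to zero horizontal load
for i in range(12):
    if F[1]>-1.0: break
    k[1]-=.0003; go(k,.0003); F=avg(4); print(F)
np.save("k.npy",k)
E
```

```text
17.02 z 0.0005 xy [ 0.4427 -0.0314] cmd [ 0.4424 -0.0308] F [-2.  -6.3  2.1] g 0.0203
[-2.23135066 -6.07718645  1.64544417]
17.54 z 0.0005 xy [ 0.4427 -0.0314] cmd [ 0.4424 -0.0306] F [-2.9 -7.1  2.1] g 0.0202
[-2.46791318 -6.87474995  2.14309474]
18.06 z 0.0005 xy [ 0.4427 -0.0314] cmd [ 0.4424 -0.0304] F [-3.  -8.3  1.7] g 0.0198
[-2.85132867 -8.29085646  2.22617048]
hold [-2.70216494 -8.33191143  2.18859556] [-3.81902675 -9.63441806  1.4674383 ] [-1.66565079 -7.51079205  2.97759236] [ 0.44273982 -0.03141174  0.05273551]
19.57 z 0.0005 xy [ 0.4427 -0.0314] cmd [ 0.4424 -0.0307] F [-2.4 -6.9  1.4] g 0.0202
[-1.77333058 -6.50485198  1.60038273]
19.96 z 0.0005 xy [ 0.4426 -0.0314] cmd [ 0.4424 -0.031 ] F [-1.9 -6.4  1.2] g 0.0196
[-1.87476734 -5.98923455  1.90955287]
20.34 z 0.0005 xy [ 0.4426 -0.0315] cmd [ 0.4424 -0.0313] F [-1.5 -4.3  2.1] g 0.0199
[-1.30340538 -4.61383615  2.84910124]
20.73 z 0.0004 xy [ 0.4426 -0.0315] cmd [ 0.4424 -0.0316] F [-1.4 -2.8  4.2] g 0.02
[-1.11523209 -1.79013716  4.78762485]
21.11 z 0.0004 xy [ 0.4426 -0.0315] cmd [ 0.4424 -0.0319] F [ 0.4 -0.6  5.3] g 0.0201
[-0.60873762  0.15646408  5.68007887]
```

The stay held about 8.3 N (10 N at most) without shifting, and the load is eased off. Releasing and retreating, then a check.

```bash
python3 - <<'E'
from plan import *
bot.release(); bot.sleep(.2); o=bot.get_obs(); print(o["force"],o["finger_gap"],o["tcp_pos"])
p=o["tcp_pos"]; bot.move_l([p[0],p[1],.11],Q,velocity=.08)
bot.move_pose([.46,.03,.17],Q); f=eyes.grab_frame("wrist"); save(f,"w6.png"); print(bot.get_obs()["time"])
print("pin tip pred",proj(f,np.array([.4614,.1181,.0558])),"knob pred",proj(f,np.array([.4424,-.031,.066])))
cv2.imwrite("pics/w6b.png",cv2.resize(f["color"][:330,130:430],None,fx=1.8,fy=1.8,interpolation=cv2.INTER_CUBIC)[:,:,::-1])
E
```

```text
[ 0.39137165 -0.52452963 -0.54632662] 0.08535359063157588 [ 0.44241262 -0.03191855  0.0525624 ]
23.45
pin tip pred [ 83.97434565 268.07267845] knob pred [273.07143855 268.16491964]
```

View pics/w6b.png

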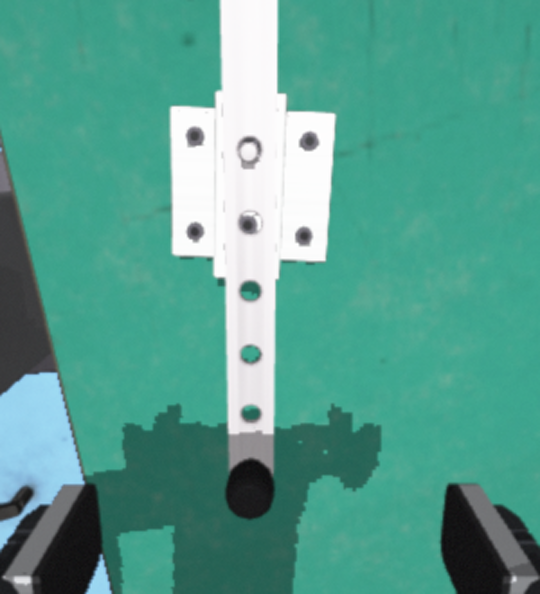

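The pin tip shows in the last hole at crop (150,249), four free holes follow towards the knob, and the bar lies flat on the rail with the gripper clear. Handing in.

```bash
python3 -c "
from h import *
o=bot.get_obs(); print(o['force'],o['time']); bot.close_job()"
```

```text
[ 0.03957403 -0.26068404 -0.33747838] 23.45
the job is handed in; nothing more can be done
```

The guide is at its widest setting: the pin stands in the stay's last hole, and the job was handed in at about 23.5 s of the 70 s allowed. No verdict came back.

- **Move:** The pin started in the -150 mm hole. I pinched the knob, lifted the stay off the pin and drew it out 60 mm against a spring pull that grew from about 6 N to 8–9 N. The last hole went over the pin on the first try, with no ride on the tip.
- **Catch test:** I pushed towards the guide for about 1 s, averaging 8.3 N with a 9.6 N peak. With the spring, I estimate about 17 N on the pin; I could not measure that directly. The knob did not shift.
- **Last checks:** At the end the knob was within 0.5 mm of its starting height while pressing lightly on the rail. After release, the picture shows the pin in the last hole, four free holes towards the knob, and the gripper clear with no contact force.
- **Disagreements:**
  - My first hand-picked knob position was about 11 mm off; I replaced it with close wrist-camera measurements before gripping.
  - The seated knob ended about 1.5 mm further out than my model predicted, though the picture and the catch test both show it seated.
  - Before I eased the push off for seating, the stay was already being pushed at about 8 N as it went down.
- **Not checked:** I took no final picture of the jar, panels and cutters; the arm did not go near them.

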